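Load the turning jig and index its shuttle one hole

ROBOT

A 6-joint arm with a two-finger parallel gripper is mounted at the origin on the work surface. World frame = base frame: x ahead of the robot, y to its left, z up, the work surface at z = 0. Lengths are in m, angles in degrees, forces in N, time in s.
With the tool pointing down it reaches from about 0.425 to 0.925 m from the base axis. Payload 12.5 kg.
Tool frame: the origin (TCP) lies between the finger pads; the fingertips stand 11 mm ahead of it and the grasp point (between the pads) lies 8 mm behind it; z points along the fingers, y is the line along which they close (so a half turn about z gives the same grasp; the last joint's range is limited). The gripper opens to 85 mm and grips with 20 to 120 N. Pads are 22 mm wide; open, the fingers measure 114 mm over their backs; the gripper's body (76 mm by 85 mm) begins 54 mm behind the grasp point. The pads swing forward as they close: fully open they stand 13 mm farther back than shut.
Start: joints at [-6.05, 28.126, 89.318, -0, 62.55, -6.05], TCP at [0.625, 0, 0.242] pointing down, gripper open.
Joint ranges: [-177.58, 177.58], [-47.91, 125.51], [2.72, 160], [-65.01, 245.01], [3.68, 167.84], [-153.87, 153.87]. Speed limits (degrees/s): [127.2, 127.2, 159.86, 180, 180, 180].

INTERFACE

Orientations are given as a 3x3 rotation matrix whose columns are the frame's x, y, z axes.
In Python, from cell import manip gives the robot as it stands.
- The arm moves only by the tool send_rows, never from a script. Its argument "series" is a list of rows, each an object of numbers: "dx", "dy", "dz": the shift along the tool's x, y, z in units of 40 mm (1.0 is 40 mm); "roll": the turn about the tool's z in units of 5 degrees (1.0 is 5 degrees). In form: [{"dx": .., "dy": .., "dz": .., "roll": ..}, ...]. A call has 1 to 12 rows; each row is the pose to reach, as a shift and turn from the pose commanded when the call began, along the tool's axes at that moment; what a row does not reach only later rows make up. A row lasts 1/10 s, in which the tool goes at most 50 mm and 8.59 degrees, less where a joint would pass 70% of its speed; a pose out of reach is approached as far as the arm can. A call with a gripper value outside its range is refused whole. "jaw" is the opening, from 0 (shut) to 1 (fully open), set as the call begins (left out, the last holds). The fingers move at their own pace and stop on an object; "grip_force" is the grip in N (left out, the last holds). Time passes only in rows, so rows that repeat a pose let the fingers close. It gives the time, the measured TCP pose, the force, the opening and the grip force at its end, in the units of the state.
- manip.get_state(): the state, without advancing time (a new reading comes with each control period).
- manip.grab_frame(name): name is "scene" or "side" or "wrist"; returns the picture (480x640x3 uint8, red, green, blue); there is no depth.
- manip.calibration(name): a dict with "fx", "fy", "cx", "cy" (pixels), "R" (3x3) and "t" (3): a world point X has camera coordinates R X + t. Camera axes: x right, y down, z forward; pixel columns grow to the right and rows downward; lengths in m; the calibration is good to about 2 mm. The wrist camera is an equidistant fisheye: a pixel r from the principal point sees the ray r / f radians off the axis. A picture is of the moment at which its call begins: read the wrist's pose just before it. calibration takes no time and is no camera call; for the wrist camera it gives the pose at the moment of the call.
- manip.close_job(): hands the job in; it is judged then, once.
Trained networks look in the newest picture that a camera, given by its name, has taken for a name from the list of things; names that differ only in an ending like _2 or _b are one class to them, and where a whole thing is asked for, a point or a joint stands for the part that bears it (a point fixed in the world has none). Each returns a list of dicts, best first, with "score" (0 to 1); they miss things now and then, are a little off and sometimes report something else, mostly with a low value. They report only what shows in the picture. A call takes as long as a camera call. They do not tell look-alikes from the thing itself.
- manip.regions_of(camera, label): "mask" (480x640 bool, what is visible of it) and "centre" ([column, row] as shares, 0 to 1, of the picture: columns of its width, rows of its height, amid what is visible of it).
- manip.landmark_of(camera, label): "centre" ([column, row] as shares, 0 to 1, of the picture: columns of its width, rows of its height: a listed point, or the origin of a listed thing).
The state is a dict: "time": time; "joints": joint angles; "qvel": joint speeds; "tau": joint torques, N m; "eef_pos": TCP position; "tcp_rot": TCP orientation; "wrist_force": force on the tool from outside, world axes, zero at the start; "torque": the same for the moment, N m; "opening": finger opening in m; "grasp_force": force on a finger pad.
Only numpy, scipy, OpenCV 4.12 (cv2) and the standard library are available. Lean on these libraries where they do the work, as an engineer would, in place of code of your own. Each camera call takes 0.05 s, during which the arm holds its last target. There are 200 camera calls.

TASK

Lay the loose round blank flat in the round pocket of the jig's wooden shuttle and let go of it. Then pull up the black knob of the spring lock plunger, slide the shuttle to the very next hole of the steel rail, knob end leading, and let the pin drop fully home in it with the blank still in its pocket. Finish while still holding the knob with the pin home; leave the square blank and the other things on the bench where they are.

Things in the scene. Friction and masses are not known exactly. Their poses are not given: they have to be found in the camera images.
- disc: round pale wooden blank, diameter 52, thickness 24, about 36 g, lying flat and loose on the bench; origin at the centre of its underside, z up
- square: square pale wooden blank 52 x 52 x 24, loose on the bench, not needed; origin at the centre of its underside, sides along its x and y
- jig: fixed indexing jig: plywood base 130 (its x) x 340 (its y) x 12 high; on it along y, at x = 0, a steel rail 37 wide, top 30 above the bench, with four 13 mm square pin holes 50 apart (jig y = -30, 20, 70, 120). Origin at the centre of the base's underside on the bench, z up. The shuttle slides along the rail
- shuttle (a joint): travel of the dark wooden shuttle along the jig's +y, m: 0 at the start, pinned in the hole at jig y = 20 mm; 0.050 with the pin in the next hole (knob end leading); range -0.052 to 0.102. The pin has about 1.5 mm of play either way in a hole. Friction about 2.5 N plus 8 N per m/s
- shuttle_plate (a point): centre of the top face of the shuttle's plate, 52 above the bench; plate 150 (jig x) x 80 (jig y) x 20 thick, with a round and a square pocket side by side along jig x. From its middle a tongue 50 wide, as thick, runs towards jig +y and carries the lock plunger, whose axis is 100 from this point. Moves with the shuttle, axes parallel to the jig's
- round_pocket (a point): centre of the floor of the round pocket, 42 above the bench, 37 from the plate's centre in jig -x; pocket diameter 56, depth 10, 1 mm chamfer; moves with the shuttle, axes parallel to the jig's. The seated blank's underside lies on this floor and the blank stands 14 proud. A square pocket 56 x 56 lies 74 from it in jig +x
- lock (a joint): lift of the spring lock plunger, m: 0 = pin fully home (tip 12 mm below the rail's top, its last 5 mm rounded), 0.012 = tip clear of the rail, 0.020 = upper stop. The spring pushes it down, 4.5 N at 0, 7.5 N at 0.020. The pin, diameter 10, slides vertically in the shuttle, so the lifted knob can drag the shuttle
- lock_knob: black round knob on top of the lock plunger, diameter 30, height 22, axis vertical; origin at its middle, 96 above the bench when the pin is home; rises with the plunger. Below it a bare stem of diameter 10, then a steel collar, diameter 28, its top 64 above the bench
- next_hole (a point): centre, at the rail's top face (30 above the bench), of the hole in which the pin must end; fixed to the jig, 50 from the pin's start in jig +y
- gouge: turning gouge with a wooden handle, about 360 long, at the far side of the bench; bystander
- wax_jar: amber glass jar with a steel cap, diameter 72, 75 high; bystander
- mug: terracotta cup, diameter 80, 90 high; bystander
- sanding_block: cork block 70 x 45 x 28; bystander
- finial: small turned wooden finial 70 high; bystander
- mallet: wooden mallet lying down, head 64 in diameter; bystander
Mind the look-alikes: they are no part of the job. Leave any pink or red look-alike of the disc alone.

How it is judged (in metres and radians):
On the way, in this order (a step that is already met when the one before it is completed fails the run):
1. the round blank lies flat on the floor of the round pocket, let go, with the shuttle still pinned in its first hole (horizontal distance between disc and round_pocket below 0.004 m and z of disc in the frame of round_pocket between -0.003 and 0.003 m and angle between disc's own z axis and vertical below 0.08 rad and contact force between the fingers and disc below 0.1 N and value of joint shuttle below 0.006 m and value of joint lock below 0.003 m), for 0.2 s.
2. the plunger is pulled clear of the hole (value of joint lock above 0.0105 m and contact force between the fingers and lock_knob above 1 N), for 0.1 s.
At the end, for the whole second after the job is handed in: the fingers hold the knob (more than 3 N) with the pin home in the next hole (lift under 3 mm, shuttle at 50 +- 3 mm), and the round blank lies flat in the round pocket (centre within 4 mm, height within 3 mm, tilt under 0.08 rad), not touched (horizontal distance between disc and round_pocket below 0.004 m and z of disc in the frame of round_pocket between -0.003 and 0.003 m and angle between disc's own z axis and vertical below 0.08 rad and value of joint shuttle between 0.047 and 0.053 m and value of joint lock below 0.003 m and contact force between the fingers and lock_knob above 3 N and contact force between the fingers and disc below 0.1 N); the arm keeps its last pose, push and grip.
It fails at once if the square blank or another bystander is moved more than 30 mm (distance of any of square, gouge, wax_jar, mug, sanding_block, finial, mallet from where it was at the start of the episode above 0.03 m).
It fails at once if the shuttle runs past the next hole, halfway to the one after (value of joint shuttle above 0.075 m).
It also fails if it takes over 48 s, if anything falls off the work surface, if the arm or the gripper's body presses on something with over 40 N, if the wrist force passes 120 N, or if a joint passes its speed limit or range.

## Working session

There is one attempt and no reset: what is moved stays moved. The work goes in short steps, Python scripts to look and compute and a tool call to move; the robot and the scene stay as the last step left them, time stands still between calls to the robot, and variables do not carry over. Pictures are saved under pics/ and viewed, at most 10 in all, crops included, and the job is handed in when it is done.

Besides the shell and the picture viewer there is one more tool, called after "Call:" as a command line: name --argument value ..., lists and objects as JSON in quotes. send_rows: Moves the arm, as the interface text tells. Its arguments: {"type":"object","properties":{"series":{"type":"array"},"jaw":{"type":"number"},"grip_force":{"type":"number"}},"required":["series"]}

```bash
mkdir -p pics; ls
cat > h.py <<'E'
from cell import manip
import numpy as np, cv2
def ray(cam,u,v,cal=None):
    c=cal or manip.calibration(cam);R=np.array(c["R"]);t=np.array(c["t"])
    x=(u-c["cx"])/c["fx"];y=(v-c["cy"])/c["fy"]
    if cam=="wrist":
        r=np.hypot(x,y);s=np.sin(r)/r if r>1e-9 else 1
        d=np.array([x*s,y*s,np.cos(r)])
    else: d=np.array([x,y,1.])
    return -R.T@t, R.T@d
def at(cam,u,v,z,cal=None):
    o,d=ray(cam,u,v,cal); return o+d*(z-o[2])/d[2]
def proj(cam,X,cal=None):
    c=cal or manip.calibration(cam);p=np.array(c["R"])@np.array(X)+np.array(c["t"])
    if cam=="wrist":
        r=np.hypot(p[0],p[1]);th=np.arctan2(r,p[2]);p=np.array([p[0]/r*th,p[1]/r*th,1])
    return c["fx"]*p[0]/p[2]+c["cx"],c["fy"]*p[1]/p[2]+c["cy"]
def snap(cam,name=None):
    f=manip.grab_frame(cam)
    if name: cv2.imwrite(f"pics/{name}.png",f[:,:,::-1])
    return f
E
python3 - <<'E'
from h import *
for cam in ["scene","side","wrist"]:
    snap(cam,cam+"0")
    for l,z in [("disc",0),("round_pocket",.042),("shuttle_plate",.052),("lock_knob",.096),("next_hole",.03),("jig",0),("square",0)]:
        for d in manip.landmark_of(cam,l)[:3]:
            u,v=d["centre"][0]*640,d["centre"][1]*480
            print(cam,l,round(d["score"],2),round(u),round(v),at(cam,u,v,z).round(4))
print(manip.get_state()["time"])
E
```

```text
pics
scene disc 0.76 369 212 [0.5392 0.3055 0.    ]
scene disc 0.6 337 212 [0.4515 0.2457 0.    ]
scene disc 0.58 355 200 [0.4533 0.3476 0.    ]
scene round_pocket 0.74 292 270 [ 0.5729 -0.1408  0.042 ]
scene shuttle_plate 0.63 303 271 [ 0.6075 -0.1375  0.052 ]
scene lock_knob 0.65 329 243 [ 0.6222 -0.047   0.096 ]
scene next_hole 0.61 339 253 [0.6164 0.0122 0.03  ]
scene jig 0.6 322 279 [ 0.6266 -0.0797 -0.    ]
scene square 0.61 386 231 [0.6401 0.2394 0.    ]
scene square 0.26 291 270 [ 0.5343 -0.1016  0.    ]
side disc 0.81 295 382 [0.4443 0.3394 0.    ]
side disc 0.74 266 351 [0.5427 0.2954 0.    ]
side disc 0.64 313 352 [0.4477 0.2472 0.    ]
side round_pocket 0.91 337 228 [ 0.5779 -0.1417  0.042 ]
side shuttle_plate 0.7 329 221 [ 0.606  -0.1465  0.052 ]
side lock_knob 0.45 307 226 [ 0.6228 -0.0508  0.096 ]
side next_hole 0.67 298 257 [0.6214 0.0061 0.03  ]
side jig 0.85 311 252 [ 0.6174 -0.0577  0.    ]
side square 0.76 244 325 [0.6316 0.2523 0.    ]
wrist round_pocket 0.64 274 327 [ 0.5717 -0.1378  0.042 ]
wrist round_pocket 0.57 454 291 [ 0.7619 -0.0961  0.042 ]
wrist shuttle_plate 0.67 305 337 [ 0.6058 -0.143   0.052 ]
wrist lock_knob 0.71 315 266 [ 0.6179 -0.0419  0.096 ]
wrist next_hole 0.92 325 191 [0.6259 0.006  0.03  ]
wrist jig 0.85 316 249 [ 0.6168 -0.0648  0.    ]
wrist square 0.51 323 191 [ 6.241e-01 -2.000e-04  0.000e+00]
1.2
```

Run:
```python
import cv2
a=cv2.imread("pics/scene0.png");b=cv2.imread("pics/side0.png")
cv2.imwrite("pics/c1.png",cv2.resize(a[150:330,240:460],(733,600),interpolation=2))
cv2.imwrite("pics/c2.png",cv2.resize(b[180:420,180:420],(600,600),interpolation=2))
```

```text
(no output)
```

View pics/c1.png

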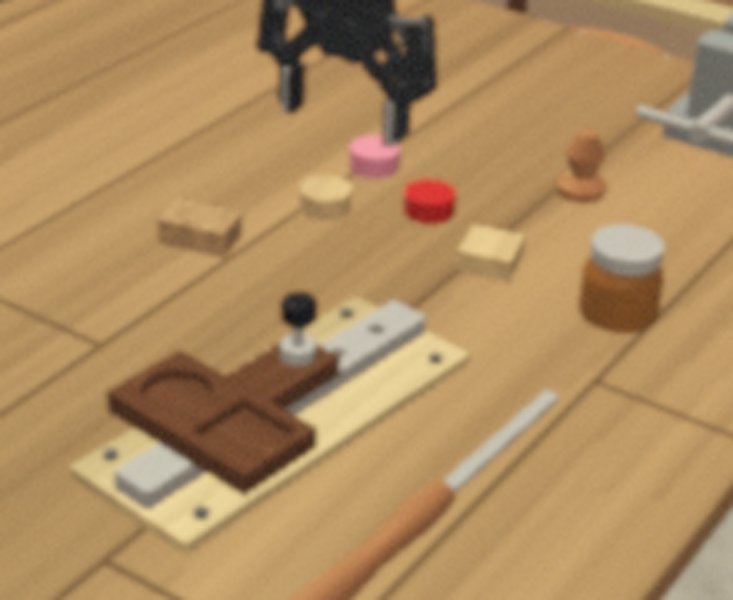

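View pics/c2.png

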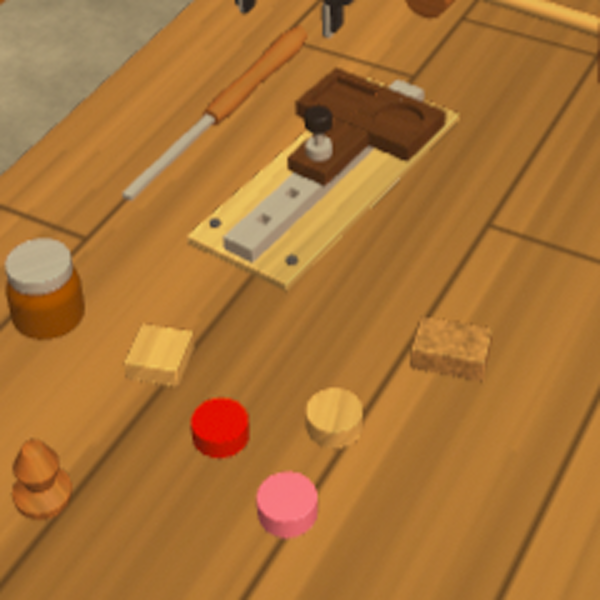

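View pics/wrist0.png

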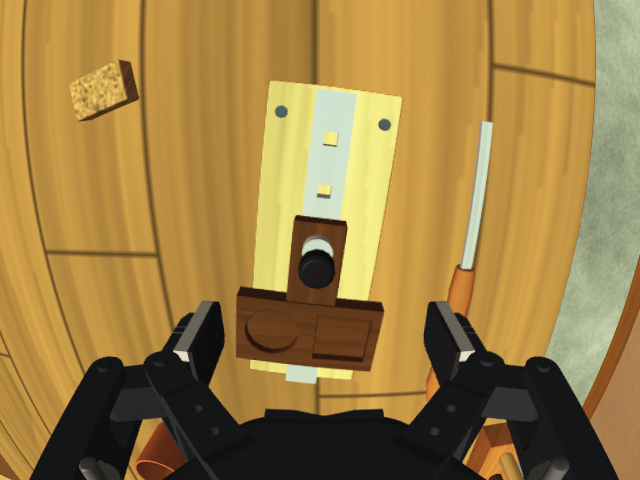

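The scene view shows the pale round disc at about (337,210), with the pink and red look-alikes behind it. The jig's knob end points to world +y, and the wrist view confirms the fingers close along world x. Next I take a close wrist look above the disc.

Run:
```python
from h import *
s=manip.get_state();print(s["time"],np.array(s["eef_pos"]),np.array(s["tcp_rot"]).round(3),s["opening"],s["wrist_force"])
print(at("side",360,320,.02),at("scene",300,218,.02))
c=manip.calibration("wrist");print(np.array(c["R"]).round(3), -np.array(c["R"]).T@c["t"],c["fx"])
```

```text
1.2 [6.25009353e-01 2.51940649e-05 2.42328413e-01] [[-0.  1.  0.]
 [ 1.  0. -0.]
 [-0.  0. -1.]] 0.08525342322958257 [0.99706182 0.12657152 0.97490761]
[0.38601201 0.12743401 0.02      ] [0.40005049 0.11070876 0.02      ]
[[ 1.     0.    -0.   ]
 [ 0.    -0.946  0.324]
 [-0.    -0.324 -0.946]] [0.6250804  0.08330271 0.3738484 ] 371.64829954431775
```

Call:
send_rows --series '[{"dx": 0.8, "dy": -0.7, "dz": 0.2}, {"dx": 1.7, "dy": -1.5, "dz": 0.4}, {"dx": 2.6, "dy": -2.3, "dz": 0.6}, {"dx": 3.5, "dy": -3.1, "dz": 0.8}, {"dx": 4.4, "dy": -3.9, "dz": 1.0}, {"dx": 5.0, "dy": -4.4, "dz": 1.0}, {"dx": 5.0, "dy": -4.4, "dz": 1.0}, {"dx": 5.0, "dy": -4.4, "dz": 1.0}, {"dx": 5.0, "dy": -4.4, "dz": 1.0}]'

```text
$.series[0]: bad value
```

```bash
cat > disc.py <<'E'
from h import *
from scipy.optimize import least_squares
cal=manip.calibration("wrist")
f=snap("wrist","wd"); s=manip.get_state();print(s["time"],np.array(s["eef_pos"]).round(4),np.array(s["qvel"]).round(2))
for d in manip.landmark_of("wrist","disc"):
    u,v=d["centre"][0]*640,d["centre"][1]*480;print("lm",round(d["score"],2),round(u),round(v),at("wrist",u,v,0,cal).round(4))
for r in manip.regions_of("wrist","disc"):
    m=r["mask"].astype(np.uint8);c=f[m>0].mean(0)
    print("reg",round(r["score"],2),m.sum(),c.round())
    if abs(c[0]-c[1])>70: continue
    # fit cylinder silhouette
    ct=max(cv2.findContours(m,0,1)[0],key=cv2.contourArea)[:,0]
    a=np.linspace(0,2*np.pi,60);ring=np.c_[np.cos(a),np.sin(a)]*.026
    def res(p):
        P=np.array([proj("wrist",[p[0]+x,p[1]+y,z],cal) for z in(0,.024) for x,y in ring],np.float32)
        h=cv2.convexHull(P)
        return [cv2.pointPolygonTest(h,(float(q[0]),float(q[1])),True) for q in ct]
    u,v=r["centre"][0]*640,r["centre"][1]*480
    q=least_squares(res,at("wrist",u,v,.012,cal)[:2],diff_step=1e-3)
    print("fit",q.x.round(4),np.mean(q.fun),np.std(q.fun))
E
python3 disc.py
```

```text
1.25 [0.625  0.     0.2423] [ 0.06 -0.09 -0.03  0.05  0.05  0.01]
```

Call:
send_rows --series '[{"dx": 0.8, "dy": -0.7, "dz": 0.2, "roll": 0.0}, {"dx": 1.7, "dy": -1.5, "dz": 0.4, "roll": 0.0}, {"dx": 2.6, "dy": -2.3, "dz": 0.6, "roll": 0.0}, {"dx": 3.5, "dy": -3.1, "dz": 0.8, "roll": 0.0}, {"dx": 4.4, "dy": -3.9, "dz": 1.0, "roll": 0.0}, {"dx": 5.0, "dy": -4.4, "dz": 1.0, "roll": 0.0}, {"dx": 5.0, "dy": -4.4, "dz": 1.0, "roll": 0.0}, {"dx": 5.0, "dy": -4.4, "dz": 1.0, "roll": 0.0}, {"dx": 5.0, "dy": -4.4, "dz": 1.0, "roll": 0.0}]'

```text
time: 2.25
eef_pos: [0.4498, 0.1996, 0.2025]
tcp_rot: [[0.001, 1.0, 0.001], [1.0, -0.001, 0.0], [0.0, 0.001, -1.0]]
wrist_force: [0.1, -0.5, -0.4]
opening: 0.0857
grasp_force: 0.0
```

```bash
python3 disc.py
```

```text
2.3 [0.4498 0.1994 0.2023] [-0.32  0.05  0.23 -0.06 -0.03  0.11]
lm 0.95 312 42 [0.4394 0.3438 0.    ]
lm 0.61 417 95 [0.5334 0.2983 0.    ]
lm 0.6 322 151 [0.4485 0.2448 0.    ]
reg 0.71 2956 [234. 215. 111.]
fit [0.4499 0.2442] 0.8117365263302988 0.6495801606269425
reg 0.63 2903 [239.  12.   3.]
reg 0.61 3196 [227. 202. 104.]
fit [0.6323 0.2516] -2.8489582853605424 3.224602364114775
reg 0.57 3080 [245. 162. 181.]
```

Call:
send_rows --series '[{"dx": 0.6, "dy": 0.0, "dz": 0.8, "roll": 0.0}, {"dx": 1.11, "dy": 0.0, "dz": 1.8, "roll": 0.0}, {"dx": 1.11, "dy": 0.0, "dz": 2.8, "roll": 0.0}, {"dx": 1.11, "dy": 0.0, "dz": 3.8, "roll": 0.0}, {"dx": 1.11, "dy": 0.0, "dz": 4.3, "roll": 0.0}, {"dx": 1.11, "dy": 0.0, "dz": 4.5, "roll": 0.0}, {"dx": 1.11, "dy": 0.0, "dz": 4.5, "roll": 0.0}, {"dx": 1.11, "dy": 0.0, "dz": 4.5, "roll": 0.0}]'

```text
time: 3.2
eef_pos: [0.4497, 0.2444, 0.0232]
tcp_rot: [[0.0, 1.0, 0.001], [1.0, -0.0, 0.0], [0.0, 0.001, -1.0]]
wrist_force: [-0.4, -0.0, -0.1]
opening: 0.0855
grasp_force: 0.0
```

Call:
send_rows --series '[{"dx": 0.0, "dy": 0.0, "dz": 0.0, "roll": 0.0}, {"dx": 0.0, "dy": 0.0, "dz": 0.0, "roll": 0.0}, {"dx": 0.0, "dy": 0.0, "dz": 0.0, "roll": 0.0}, {"dx": 0.0, "dy": 0.0, "dz": 0.0, "roll": 0.0}, {"dx": 0.0, "dy": 0.0, "dz": 0.0, "roll": 0.0}, {"dx": 0.0, "dy": 0.0, "dz": 0.0, "roll": 0.0}, {"dx": 0.0, "dy": 0.0, "dz": 0.0, "roll": 0.0}, {"dx": 0.0, "dy": 0.0, "dz": 0.0, "roll": 0.0}]' --jaw 0.4 --grip_force 25

```text
time: 4.0
eef_pos: [0.4494, 0.2446, 0.0234]
tcp_rot: [[-0.0, 1.0, 0.002], [1.0, 0.0, 0.001], [0.001, 0.002, -1.0]]
wrist_force: [-0.6, -0.5, 10.3]
opening: 0.0511
grasp_force: 24.4
```

Call:
send_rows --series '[{"dx": 0.0, "dy": 0.0, "dz": -0.7, "roll": 0.0}, {"dx": -0.1, "dy": 0.0, "dz": -1.7, "roll": 0.0}, {"dx": -0.5, "dy": 0.2, "dz": -2.7, "roll": 0.0}, {"dx": -1.3, "dy": 0.5, "dz": -3.4, "roll": 0.0}, {"dx": -2.3, "dy": 0.9, "dz": -4.0, "roll": 0.0}, {"dx": -3.4, "dy": 1.35, "dz": -4.2, "roll": 0.0}, {"dx": -4.5, "dy": 1.8, "dz": -4.2, "roll": 0.0}, {"dx": -5.6, "dy": 2.25, "dz": -4.2, "roll": 0.0}, {"dx": -6.6, "dy": 2.65, "dz": -4.2, "roll": 0.0}, {"dx": -7.3, "dy": 2.95, "dz": -4.2, "roll": 0.0}, {"dx": -7.6, "dy": 3.05, "dz": -4.2, "roll": 0.0}, {"dx": -7.6, "dy": 3.05, "dz": -4.2, "roll": 0.0}]'

```text
time: 5.2
eef_pos: [0.571, -0.0606, 0.1904]
tcp_rot: [[0.002, 1.0, 0.0], [1.0, -0.002, -0.0], [-0.0, 0.0, -1.0]]
wrist_force: [-0.4, 0.2, -0.7]
opening: 0.0505
grasp_force: 26.8
```

Call:
send_rows --series '[{"dx": 0.0, "dy": 0.0, "dz": 0.0, "roll": 0.0}, {"dx": 0.0, "dy": 0.0, "dz": 0.0, "roll": 0.0}, {"dx": 0.0, "dy": 0.0, "dz": 0.0, "roll": 0.0}]'

```text
time: 5.5
eef_pos: [0.5707, -0.0583, 0.1905]
tcp_rot: [[-0.002, 1.0, 0.0], [1.0, 0.002, 0.0], [0.0, 0.0, -1.0]]
wrist_force: [-1.1, -0.0, -0.4]
opening: 0.0508
grasp_force: 26.8
```

```bash
cat > jig.py <<'E'
from h import *
import sys
cal=manip.calibration("wrist")
snap("wrist",sys.argv[1]); s=manip.get_state();print(s["time"],np.array(s["eef_pos"]).round(4),np.array(s["qvel"]).round(2))
for l,z in [("disc",0),("round_pocket",.042),("shuttle_plate",.052),("lock_knob",.096),("next_hole",.03)]:
    for d in manip.landmark_of("wrist",l)[:2]:
        u,v=d["centre"][0]*640,d["centre"][1]*480
        print(l,round(d["score"],2),round(u),round(v),at("wrist",u,v,z,cal).round(4))
E
python3 jig.py w2
```

```text
5.55 [ 0.5708 -0.0585  0.1905] [-0.33  0.12 -0.17 -0.12  0.08 -0.1 ]
disc 0.95 323 294 [ 0.5706 -0.1503  0.    ]
lock_knob 0.71 398 218 [ 0.6187 -0.043   0.096 ]
next_hole 0.6 392 137 [0.6246 0.0043 0.03  ]
```

View pics/w2.png

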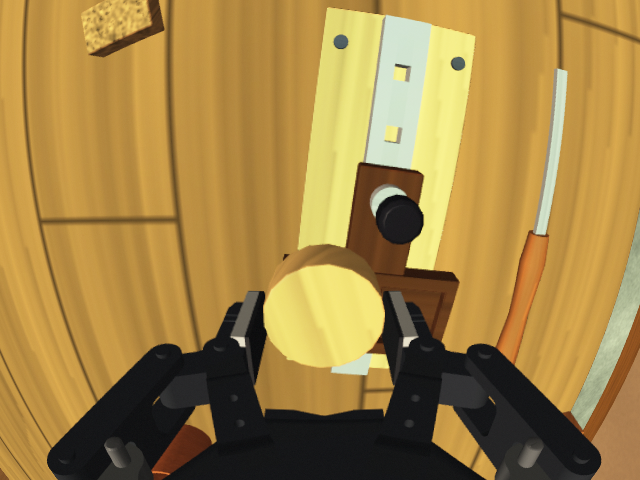

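The wrist view shows the disc firmly held at (323,305) and hiding the pocket; the knob is at (400,218) and the next hole at (392,134). I back off in -y so the pocket comes into the clear upper part of the picture.

Call:
send_rows --series '[{"dx": -0.8, "dy": 0.0, "dz": 0.0, "roll": 0.0}, {"dx": -1.8, "dy": 0.2, "dz": 0.0, "roll": 0.0}, {"dx": -2.9, "dy": 0.4, "dz": 0.0, "roll": 0.0}, {"dx": -3.9, "dy": 0.5, "dz": 0.0, "roll": 0.0}, {"dx": -4.4, "dy": 0.5, "dz": 0.0, "roll": 0.0}, {"dx": -4.4, "dy": 0.5, "dz": 0.0, "roll": 0.0}, {"dx": -4.4, "dy": 0.5, "dz": 0.0, "roll": 0.0}, {"dx": -4.4, "dy": 0.5, "dz": 0.0, "roll": 0.0}]'

```text
time: 6.6
eef_pos: [0.5909, -0.2342, 0.1904]
tcp_rot: [[-0.001, 1.0, -0.0], [1.0, 0.001, 0.0], [0.0, -0.0, -1.0]]
wrist_force: [-0.4, 0.1, -0.2]
opening: 0.0507
grasp_force: 26.8
```

```bash
python3 jig.py w3
```

```text
6.65 [ 0.5911 -0.2342  0.1905] [ 0.06  0.01 -0.24 -0.06 -0.   -0.13]
disc 0.8 324 294 [ 0.5916 -0.3251 -0.    ]
round_pocket 0.69 296 91 [ 0.5705 -0.1369  0.042 ]
shuttle_plate 0.64 345 96 [ 0.6059 -0.1411  0.052 ]
```

View pics/w3.png

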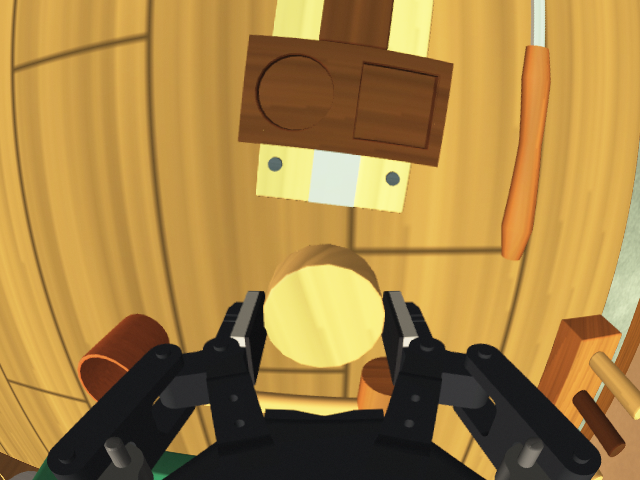

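The plate's top corners show at (249,35), (453,63), (438,166) and (239,141), with the round pocket's rim centred near (295,92). I fit the plate pose from these corners.

Run:
```python
from h import *
cal=manip.calibration("wrist")
g=cv2.cvtColor(cv2.imread("pics/w3.png"),6)
c=np.array([[249,35],[453,63],[438,166],[239,141]],np.float32).reshape(-1,1,2)
c=cv2.cornerSubPix(g,c,(5,5),(-1,-1),(3,50,.01)).reshape(-1,2);print(c)
P=np.array([at("wrist",u,v,.052,cal)[:2] for u,v in c]);print(P.round(4),np.linalg.norm(P-np.roll(P,-1,0),axis=1).round(4))
L=np.array([[-75,40],[75,40],[75,-40],[-75,-40]])/1e3
C=P.mean(0);Q=P-C;th=np.arctan2((L[:,0]*Q[:,1]-L[:,1]*Q[:,0]).sum(),(L*Q).sum())
R=np.array([[np.cos(th),-np.sin(th)],[np.sin(th),np.cos(th)]])
print("plate",C.round(4),"th",np.degrees(th),"resid",(Q-L@R.T).round(4).tolist())
print("pocket",C+R@[-.037,0],"knob",C+R@[0,.1],"hole",C+R@[0,.15],"rim",at("wrist",295.5,92,.052,cal))
# held disc: bottom ring approx from mask
for u,v in [(325,306)]: print("disc top?",at("wrist",u,v,.17,cal))
s=manip.get_state();print(s["eef_pos"],np.array(s["tcp_rot"]).round(4))
for r in manip.regions_of("wrist","disc")[:1]:
    m=r["mask"];ys,xs=np.where(m);print("mask",xs.min(),xs.max(),ys.min(),ys.max())
```

```text
[[248.79042  34.4074 ]
 [453.05276  63.15424]
 [436.84238 166.59637]
 [237.54329 141.12775]]
[[ 0.5374 -0.0947]
 [ 0.6862 -0.113 ]
 [ 0.6764 -0.1921]
 [ 0.5278 -0.1738]] [0.1499 0.0798 0.1497 0.0797]
plate [ 0.6069 -0.1434] th -6.994686692582932 resid [[-0.0, -0.0002], [-0.0001, -0.0001], [-0.0001, 0.0001], [0.0002, 0.0002]]
pocket [ 0.57022172 -0.13891868] knob [ 0.61912407 -0.0441687 ] hole [0.62521294 0.00545918] rim [ 0.57100441 -0.13904788  0.052     ]
disc top? [ 0.59178484 -0.24067191  0.17      ]
[ 0.59113071 -0.23498343  0.19046594] [[-7.e-04  1.e+00  2.e-04]
 [ 1.e+00  7.e-04 -1.e-04]
 [-1.e-04  2.e-04 -1.e+00]]
mask 263 384 245 367
```

Run:
```python
from h import *
from scipy.optimize import least_squares
cal=manip.calibration("wrist");s=manip.get_state();e=s["eef_pos"]
f=snap("wrist")
r=manip.regions_of("wrist","disc")[0];m=r["mask"].astype(np.uint8)
ct=max(cv2.findContours(m,0,1)[0],key=cv2.contourArea)[:,0]
a=np.linspace(0,2*np.pi,80);ring=np.c_[np.cos(a),np.sin(a)]*.026
def res(p):
    P=np.array([proj("wrist",[p[0]+x,p[1]+y,p[2]+z],cal) for z in(0,.024) for x,y in ring],np.float32)
    h=cv2.convexHull(P);return [cv2.pointPolygonTest(h,(float(q[0]),float(q[1])),True) for q in ct]
q=least_squares(res,[e[0],e[1],e[2]-.023],diff_step=1e-3,loss="soft_l1")
print(q.x-np.array(e),np.std(q.fun),np.mean(q.fun),e)
```

```text
[-2.48500316e-05 -2.98069671e-03 -2.77125492e-02] 0.6528420464913234 -0.016036675207678396 [ 0.5911192  -0.23515048  0.19043491]
```

Call:
send_rows --series '[{"dx": 0.8, "dy": -0.2, "dz": 0.0, "roll": 0.0}, {"dx": 1.7, "dy": -0.4, "dz": 0.2, "roll": 0.0}, {"dx": 2.3, "dy": -0.52, "dz": 0.9, "roll": 0.0}, {"dx": 2.42, "dy": -0.52, "dz": 1.8, "roll": 0.0}, {"dx": 2.42, "dy": -0.52, "dz": 2.5, "roll": 0.0}, {"dx": 2.42, "dy": -0.52, "dz": 2.76, "roll": 0.0}, {"dx": 2.42, "dy": -0.52, "dz": 2.76, "roll": 0.0}, {"dx": 2.42, "dy": -0.52, "dz": 2.76, "roll": 0.0}, {"dx": 2.42, "dy": -0.52, "dz": 2.76, "roll": 0.0}]'

```text
time: 7.95
eef_pos: [0.5709, -0.1392, 0.0813]
tcp_rot: [[0.0, 1.0, 0.002], [1.0, -0.0, -0.001], [-0.001, 0.002, -1.0]]
wrist_force: [-0.5, 0.1, -0.3]
opening: 0.0504
grasp_force: 26.8
```

Run:
```python
from h import *
s=manip.get_state();print(s["time"],s["eef_pos"],s["wrist_force"],s["qvel"])
f=snap("side"); cs=snap("scene")
cv2.imwrite("pics/p4.png",np.hstack([cv2.resize(f[175:275,270:390],(400,333),interpolation=2),cv2.resize(cs[210:310,240:360],(400,333),interpolation=2)])[:,:,::-1])
```

```text
7.95 [ 0.57086026 -0.13920346  0.08131163] [-0.5071262   0.11021968 -0.30234561] [ 0.03079869 -0.17659803  0.26878165  0.07726208 -0.25195924  0.01398804]
```

View pics/p4.png

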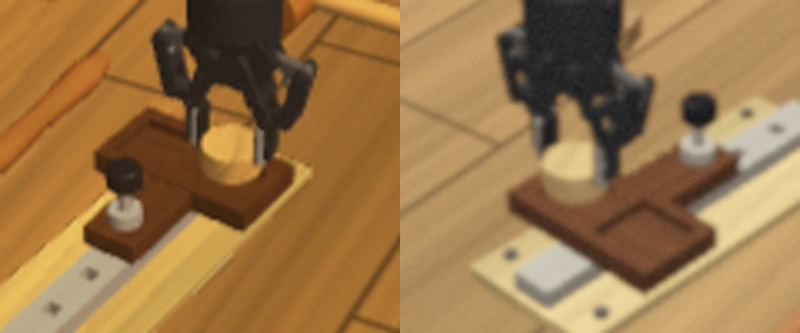

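Both crops show the disc held level just above the round pocket. I lower it, checking the force.

Call:
send_rows --series '[{"dx": 0.01, "dy": -0.01, "dz": 0.1, "roll": 0.0}, {"dx": 0.015, "dy": -0.01, "dz": 0.2, "roll": 0.0}, {"dx": 0.015, "dy": -0.01, "dz": 0.3, "roll": 0.0}, {"dx": 0.015, "dy": -0.01, "dz": 0.37, "roll": 0.0}, {"dx": 0.015, "dy": -0.01, "dz": 0.39, "roll": 0.0}, {"dx": 0.015, "dy": -0.01, "dz": 0.39, "roll": 0.0}, {"dx": 0.015, "dy": -0.01, "dz": 0.39, "roll": 0.0}]'

```text
time: 8.75
eef_pos: [0.5697, -0.1382, 0.0654]
tcp_rot: [[-0.0, 1.0, 0.0], [1.0, 0.0, -0.0], [-0.0, 0.0, -1.0]]
wrist_force: [-5.3, 0.9, 16.5]
opening: 0.0507
grasp_force: 28.2
```

Call:
send_rows --series '[{"dx": 0.0, "dy": 0.0, "dz": 0.0, "roll": 0.0}, {"dx": 0.0, "dy": 0.0, "dz": 0.0, "roll": 0.0}, {"dx": 0.0, "dy": 0.0, "dz": 0.0, "roll": 0.0}, {"dx": 0.0, "dy": 0.0, "dz": 0.0, "roll": 0.0}, {"dx": 0.0, "dy": 0.0, "dz": 0.0, "roll": 0.0}, {"dx": 0.0, "dy": 0.0, "dz": 0.0, "roll": 0.0}]' --jaw 0.85

```text
time: 9.35
eef_pos: [0.5698, -0.1382, 0.0642]
tcp_rot: [[0.0, 1.0, -0.0], [1.0, -0.0, 0.0], [0.0, -0.0, -1.0]]
wrist_force: [-0.9, -0.0, -1.0]
opening: 0.0725
grasp_force: 0.0
```

Run:
```python
from h import *
s=manip.get_state();print(s["time"],s["eef_pos"],s["wrist_force"],s["opening"])
f=snap("side"); cs=snap("scene")
cv2.imwrite("pics/p5.png",np.hstack([cv2.resize(f[175:275,270:390],(400,333),interpolation=2),cv2.resize(cs[210:310,240:360],(400,333),interpolation=2)])[:,:,::-1])
```

```text
9.35 [ 0.56981805 -0.13817765  0.06420148] [-0.91024071 -0.0070362  -0.95466558] 0.072509072343022
```

View pics/p5.png

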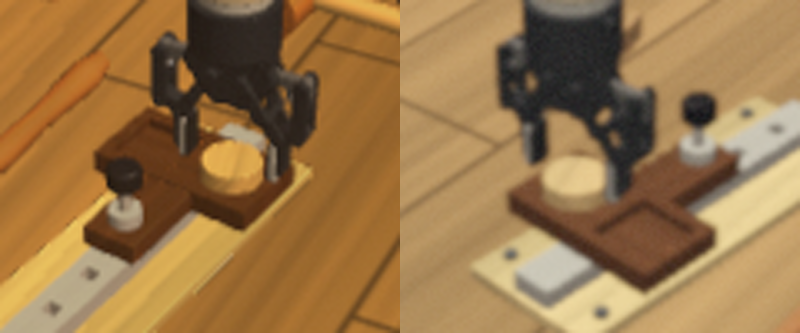

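Both crops show the fingers clear and the disc apparently low in the pocket. I rise and check from the wrist on the way to the knob.

Call:
send_rows --series '[{"dx": 0.0, "dy": 0.0, "dz": -0.5, "roll": 0.0}, {"dx": 0.0, "dy": 0.0, "dz": -1.3, "roll": 0.0}, {"dx": 0.0, "dy": 0.1, "dz": -2.4, "roll": 0.0}, {"dx": 0.5, "dy": 0.3, "dz": -3.4, "roll": 0.0}, {"dx": 1.4, "dy": 0.5, "dz": -4.0, "roll": 0.0}, {"dx": 2.4, "dy": 0.8, "dz": -4.2, "roll": 0.0}, {"dx": 2.95, "dy": 0.9, "dz": -4.2, "roll": 0.0}, {"dx": 2.95, "dy": 0.9, "dz": -4.2, "roll": 0.0}, {"dx": 2.95, "dy": 0.9, "dz": -4.2, "roll": 0.0}, {"dx": 2.95, "dy": 0.9, "dz": -4.2, "roll": 0.0}]'

```text
time: 10.45
eef_pos: [0.6056, -0.021, 0.2321]
tcp_rot: [[0.001, 1.0, -0.0], [1.0, -0.001, -0.0], [-0.0, -0.0, -1.0]]
wrist_force: [-0.3, 0.2, -0.5]
opening: 0.0722
grasp_force: 0.0
```

```bash
cat > chk.py <<'E'
from h import *
from scipy.optimize import least_squares
cal=manip.calibration("wrist");s=manip.get_state();print(s["time"],s["eef_pos"])
f=snap("wrist","w6");cv2.imwrite("pics/w6c.png",cv2.resize(f[190:390,190:450],(780,600),interpolation=2)[:,:,::-1])
for r in manip.regions_of("wrist","disc")[:2]:
    m=r["mask"].astype(np.uint8);print(m.sum(),r["centre"])
    ct=max(cv2.findContours(m,0,1)[0],key=cv2.contourArea)[:,0]
    a=np.linspace(0,2*np.pi,80);ring=np.c_[np.cos(a),np.sin(a)]*.026
    for zt,zb in((.066,.052),(.072,.055)):
        def res(p):
            P=np.array([proj("wrist",[p[0]+x,p[1]+y,z],cal) for z in(zt,zb) for x,y in ring],np.float32)
            h=cv2.convexHull(P);return [cv2.pointPolygonTest(h,(float(q[0]),float(q[1])),True) for q in ct]
        q=least_squares(res,[.57,-.139],diff_step=1e-3);print(zt,q.x.round(4),np.std(q.fun).round(2),np.mean(q.fun).round(2))
for l,z in [("round_pocket",.042),("shuttle_plate",.052),("lock_knob",.096),("next_hole",.03)]:
    for d in manip.landmark_of("wrist",l)[:1]:
        u,v=d["centre"][0]*640,d["centre"][1]*480
        print(l,round(d["score"],2),round(u),round(v),at("wrist",u,v,z,cal).round(4))
for X in [(.6191,-.0442,.107),(.5704,-.139,.052),(.5704,-.139,.066)]: print(X,np.round(proj("wrist",X,cal)))
E
python3 chk.py
```

```text
10.45 [ 0.60561372 -0.02101253  0.23205957]
2297 [0.4505, 0.6767]
0.066 [ 0.5701 -0.137 ] 0.59 0.28
0.072 [ 0.5706 -0.1341] 0.45 1.21
shuttle_plate 0.58 324 326 [ 0.6054 -0.1432  0.052 ]
lock_knob 0.57 342 251 [ 0.6196 -0.045   0.096 ]
next_hole 0.77 345 171 [0.6244 0.0061 0.03  ]
(0.6191, -0.0442, 0.107) [342. 255.]
(0.5704, -0.139, 0.052) [288. 322.]
(0.5704, -0.139, 0.066) [287. 330.]
```

View pics/w6c.png

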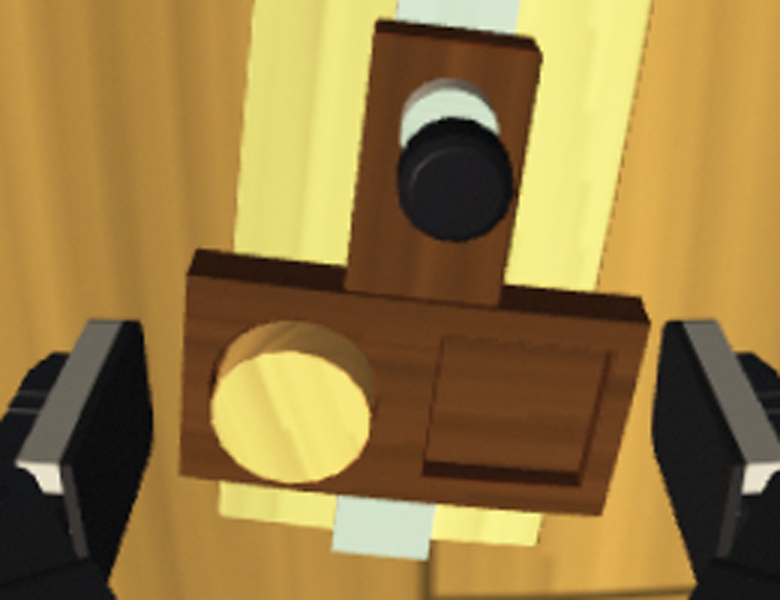

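Run:
```python
from h import *
from scipy.optimize import least_squares
cal=manip.calibration("wrist");f=cv2.imread("pics/w6.png")
print("arc at .052:",at("wrist",288,296.7,.052,cal))
roi=np.zeros(f.shape[:2],np.uint8);roi[290:355,245:325]=1
b=((f.min(2)*0+f[:,:,1]>150)&(roi>0)).astype(np.uint8)
n,l,st,ce=cv2.connectedComponentsWithStats(b);k=l[330,287];m=(l==k).astype(np.uint8);print(st[k],ce[k])
ct=max(cv2.findContours(m,0,1)[0],key=cv2.contourArea)[:,0]
ct=ct[ct[:,1]<352]
a=np.linspace(0,2*np.pi,90)
def res(p):
    P=np.array([proj("wrist",[p[0]+.026*np.cos(t),p[1]+.026*np.sin(t),p[2]+.026*(p[3]*np.cos(t)+p[4]*np.sin(t))],cal) for t in a],np.float32)
    return [cv2.pointPolygonTest(P.reshape(-1,1,2),(float(q[0]),float(q[1])),True)-.3 for q in ct]
q=least_squares(res,[.57,-.139,.066,0,0],x_scale=[.01,.01,.01,.1,.1],diff_step=1e-3);print(q.x.round(4),np.std(q.fun))
for z in(.064,.066,.068,.07,.073,.076):
    q=least_squares(lambda p:res([p[0],p[1],z,0,0]),[.57,-.139],diff_step=1e-3);print(z,q.x.round(4),np.std(q.fun).round(3),np.mean(q.fun).round(3))
```

```text
arc at .052: [ 0.57150742 -0.10984223  0.052     ]
[ 261  307   52   44 1814] [286.40959206 328.48070562]
[ 0.5688 -0.1436  0.058   0.014  -0.0095] 0.3305976974884659
0.064 [ 0.5695 -0.1397] 0.352 0.415
0.066 [ 0.5698 -0.1384] 0.356 0.574
0.068 [ 0.57   -0.1371] 0.362 0.736
0.07 [ 0.5702 -0.1357] 0.369 0.899
0.073 [ 0.5706 -0.1338] 0.382 1.148
0.076 [ 0.571  -0.1318] 0.398 1.403
```

The wrist crop shows the disc flat in its pocket, with its top face centre fitting the seated height, and the black knob is exactly where predicted. On to the knob, turning 7° to align the tool with the jig.

Call:
send_rows --series '[{"dx": -0.3, "dy": 0.2, "dz": 0.3, "roll": 0.5}, {"dx": -0.58, "dy": 0.34, "dz": 0.9, "roll": 1.0}, {"dx": -0.58, "dy": 0.34, "dz": 1.8, "roll": 1.4}, {"dx": -0.58, "dy": 0.34, "dz": 2.6, "roll": 1.4}, {"dx": -0.58, "dy": 0.34, "dz": 3.2, "roll": 1.4}, {"dx": -0.58, "dy": 0.34, "dz": 3.5, "roll": 1.4}, {"dx": -0.58, "dy": 0.34, "dz": 3.6, "roll": 1.4}, {"dx": -0.58, "dy": 0.34, "dz": 3.6, "roll": 1.4}, {"dx": -0.58, "dy": 0.34, "dz": 3.6, "roll": 1.4}, {"dx": -0.58, "dy": 0.34, "dz": 3.6, "roll": 1.4}]'

```text
time: 11.75
eef_pos: [0.6199, -0.0435, 0.0895]
tcp_rot: [[0.122, 0.993, 0.002], [0.993, -0.122, -0.0], [-0.0, 0.002, -1.0]]
wrist_force: [0.5, 0.8, -0.4]
opening: 0.0728
grasp_force: 0.0
```

Call:
send_rows --series '[{"dx": 0.0, "dy": 0.0, "dz": 0.0, "roll": 0.0}, {"dx": 0.0, "dy": 0.0, "dz": 0.0, "roll": 0.0}, {"dx": 0.0, "dy": 0.0, "dz": 0.0, "roll": 0.0}, {"dx": 0.0, "dy": 0.0, "dz": 0.0, "roll": 0.0}, {"dx": 0.0, "dy": 0.0, "dz": 0.0, "roll": 0.0}, {"dx": 0.0, "dy": 0.0, "dz": 0.0, "roll": 0.0}, {"dx": 0.0, "dy": 0.0, "dz": 0.0, "roll": 0.0}, {"dx": 0.0, "dy": 0.0, "dz": 0.0, "roll": 0.0}]' --jaw 0.1 --grip_force 60

```text
time: 12.55
eef_pos: [0.6192, -0.0433, 0.0889]
tcp_rot: [[0.122, 0.993, -0.0], [0.993, -0.122, 0.0], [-0.0, -0.0, -1.0]]
wrist_force: [-4.0, -0.1, 5.8]
opening: 0.0276
grasp_force: 58.7
```

Call:
send_rows --series '[{"dx": 0.0, "dy": 0.0, "dz": -0.1, "roll": 0.0}, {"dx": 0.0, "dy": 0.0, "dz": -0.2, "roll": 0.0}, {"dx": 0.0, "dy": 0.0, "dz": -0.3, "roll": 0.0}, {"dx": 0.0, "dy": 0.0, "dz": -0.4, "roll": 0.0}, {"dx": 0.0, "dy": 0.0, "dz": -0.4, "roll": 0.0}, {"dx": 0.0, "dy": 0.0, "dz": -0.4, "roll": 0.0}, {"dx": 0.0, "dy": 0.0, "dz": -0.4, "roll": 0.0}]'

```text
time: 13.25
eef_pos: [0.6191, -0.0433, 0.104]
tcp_rot: [[0.122, 0.993, -0.001], [0.993, -0.122, 0.0], [0.0, -0.001, -1.0]]
wrist_force: [-3.1, 0.2, -7.3]
opening: 0.0281
grasp_force: 59.6
```

Call:
send_rows --series '[{"dx": 0.08, "dy": 0.0, "dz": 0.0, "roll": 0.0}, {"dx": 0.22, "dy": 0.0, "dz": 0.0, "roll": 0.0}, {"dx": 0.4, "dy": 0.0, "dz": 0.0, "roll": 0.0}, {"dx": 0.58, "dy": 0.0, "dz": 0.0, "roll": 0.0}, {"dx": 0.76, "dy": 0.0, "dz": 0.0, "roll": 0.0}, {"dx": 0.94, "dy": 0.0, "dz": 0.0, "roll": 0.0}, {"dx": 1.1, "dy": 0.0, "dz": 0.0, "roll": 0.0}, {"dx": 1.2, "dy": 0.0, "dz": 0.0, "roll": 0.0}, {"dx": 1.25, "dy": 0.0, "dz": 0.0, "roll": 0.0}, {"dx": 1.25, "dy": 0.0, "dz": 0.0, "roll": 0.0}, {"dx": 1.25, "dy": 0.0, "dz": 0.0, "roll": 0.0}]'

```text
time: 14.35
eef_pos: [0.6253, 0.0068, 0.1042]
tcp_rot: [[0.122, 0.993, -0.0], [0.993, -0.122, 0.001], [0.001, -0.0, -1.0]]
wrist_force: [-4.7, 2.9, -7.4]
opening: 0.0277
grasp_force: 59.6
```

Run:
```python
from h import *
s=manip.get_state();d=np.array(s["eef_pos"])-[.6191,-.0433,.104]
print(s["time"],d@[.122,.9925,0],d@[.9925,-.122,0],d[2],s["wrist_force"])
```

```text
14.35 0.050493595357913985 8.199897163426278e-05 0.00023070886839841875 [-4.669662    2.86429418 -7.41920718]
```

Call:
send_rows --series '[{"dx": 0.0, "dy": 0.0, "dz": 0.08, "roll": 0.0}, {"dx": 0.0, "dy": 0.0, "dz": 0.16, "roll": 0.0}, {"dx": 0.0, "dy": 0.0, "dz": 0.24, "roll": 0.0}, {"dx": 0.0, "dy": 0.0, "dz": 0.32, "roll": 0.0}, {"dx": 0.0, "dy": 0.0, "dz": 0.38, "roll": 0.0}, {"dx": 0.0, "dy": 0.0, "dz": 0.4, "roll": 0.0}, {"dx": 0.0, "dy": 0.0, "dz": 0.4, "roll": 0.0}, {"dx": 0.0, "dy": 0.0, "dz": 0.4, "roll": 0.0}]'

```text
time: 15.15
eef_pos: [0.6254, 0.0067, 0.089]
tcp_rot: [[0.122, 0.993, 0.0], [0.993, -0.122, 0.001], [0.001, 0.0, -1.0]]
wrist_force: [-7.2, 2.8, -0.4]
opening: 0.0276
grasp_force: 60.4
```

Run:
```python
from h import *
s=manip.get_state();d=np.array(s["eef_pos"])-[.6192,-.0433,.0889]
print(s["time"],d@[.122,.9925,0],d@[.9925,-.122,0],d[2],s["wrist_force"],s["grasp_force"])
f=snap("side"); cs=snap("scene")
cv2.imwrite("pics/p7.png",np.hstack([cv2.resize(f[175:275,260:380],(400,333),interpolation=2),cv2.resize(cs[200:300,260:380],(400,333),interpolation=2)])[:,:,::-1])
```

```text
15.15 0.05039435947262148 9.087015189629543e-05 0.00011088606751555319 [-7.20910887  2.78005711 -0.4288582 ] 60.35590209066868
```

View pics/p7.png

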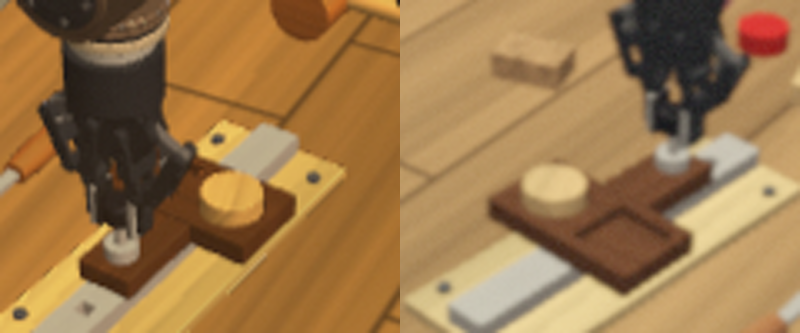

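The crops show the shuttle one hole further on, the disc seated and the fingers on the knob. A small extra push down confirms the pin is home.

Call:
send_rows --series '[{"dx": 0.0, "dy": 0.0, "dz": 0.02, "roll": 0.0}, {"dx": 0.0, "dy": 0.0, "dz": 0.04, "roll": 0.0}, {"dx": 0.0, "dy": 0.0, "dz": 0.04, "roll": 0.0}, {"dx": 0.0, "dy": 0.0, "dz": 0.04, "roll": 0.0}]'

```text
time: 15.65
eef_pos: [0.6256, 0.0067, 0.0889]
tcp_rot: [[0.122, 0.993, 0.001], [0.993, -0.122, 0.0], [0.001, 0.001, -1.0]]
wrist_force: [-11.2, 4.4, 12.7]
opening: 0.0277
grasp_force: 61.7
```

```bash
python3 -c "
from cell import manip
print(manip.close_job())"
```

```text
the job is handed in; nothing more can be done
None
```

The job is handed in, with no verdict returned. By my last readings the round blank lies flat in the round pocket, the shuttle has moved about 50 mm to the next hole with the pin home, the fingers hold the knob at about 60 N, and the square blank and bystanders were not touched.

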